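# Pass a rack of fresh balm pots over the sprung gate into the cooling bay

## Robot

A 6-joint arm with a two-finger parallel gripper is mounted at the origin on the work surface. World frame = base frame: x ahead of the robot, y to its left, z up, the work surface at z = 0. Lengths are in mm, angles in rad, forces in N, time in s.
With the tool pointing down it reaches from about 275 to 1000 mm from the base axis. Payload 8.4 kg.
Tool frame: the origin (TCP) lies midway between the tips of the shut fingers; the grasp point (between the pads) lies 19 mm behind it; z points along the fingers, y is the direction in which the jaws open and shut (so a half turn about z gives the same grasp; the last joint's range is limited). The gripper opens to 85 mm and grips with 20 to 120 N. Pads are 22 mm wide; open, the fingers measure 114 mm over their backs; the gripper's body (76 mm by 85 mm) begins 54 mm behind the grasp point. The pads swing forward as they close: fully open they stand 13 mm farther back than shut.
Start: joints at [1.341, 0.353, 1.633, -0, 1.155, -0.002], TCP at [141.145, 608.856, 231.281] pointing down, gripper open.
Joint ranges: [-2.63, 2.63], [-0.92, 2.1], [0.06, 2.66], [-1.3, 4.44], [0, 2.69], [-3.02, 3.02]. Speed limits (rad/s): [2.22, 2.22, 2.79, 3.14, 3.14, 3.14].

## Interface

Orientations are given as [roll, pitch, yaw] about the fixed x, y, z axes, in that order (R = Rz(yaw) Ry(pitch) Rx(roll)).
In Python, from rig import r gives the robot as it stands. The module is installed in compiled form; this text tells all that it offers.
- The arm moves only by the tool drive_tool, never from a script. Its argument "moves" is a list of rows, each a list of 3 entries, a list of its own where there are three numbers: the closure, from 0 (fully open) to 1 (shut), then the shift along the tool's x, y, z in cm, then the turn about the tool's z in degrees. In form: [[claw, [dx, dy, dz], roll], ...]. A call has 1 to 12 rows; each row is the pose to reach, as a shift and turn from the pose measured when the call began, along the tool's axes at that moment; what a row does not reach only later rows make up. A row lasts 1/8 s, in which the tool goes at most 62.5 mm and 10.7 degrees, less where a joint would pass 70% of its speed; a pose out of reach is approached as far as the arm can. A call with a gripper value outside its range is refused whole. The fingers move at their own pace and stop on an object; "grip_force" is the grip in N (left out, the last holds). Time passes only in rows, so rows that repeat a pose let the fingers close. It gives the time, the measured TCP pose, the force and the opening at its end, in the units of the state.
- r.sense(): the state, without advancing time (a new reading comes with each control period).
- r.grab_frame(name): name is "side" or "top"; returns a dict with "color" (400x640x3 uint8, red, green, blue), "fx", "fy", "cx", "cy" (pixels), "pose" (4x4, takes a point from camera to world coordinates). Camera axes: x right, y up, looking along -z (the intrinsics and any distortion apply to the point x, -y, -z); pixel columns grow to the right and rows downward; lengths in mm; the calibration is good to about 2 mm. A picture is of the moment at which its call begins. There is no depth.
- r.sign_off(): hands the job in, once; it reports no verdict.
Trained networks look in the newest picture that a camera, given by its name, has taken for a name from the list of things; names that differ only in an ending like _2 or _b are one class to them, and where a whole thing is asked for, a point or a joint stands for the part that bears it (a point fixed in the world has none). Each returns a list of dicts, best first, with "score" (0 to 1); they miss things now and then, are a little off and sometimes report something else, mostly with a low value. They report only what shows in the picture. A call takes as long as a camera call. They do not tell look-alikes from the thing itself.
- r.outline_of(thing, camera): "mask" (400x640 bool, what is visible of it) and "at" ([column, row] in pixels, amid what is visible of it).
- r.spot_point(thing, camera): "at" ([column, row] in pixels: a listed point, or the origin of a listed thing).
The state is a dict: "clock": time; "qpos": joint angles; "qvel": joint speeds; "joint_efforts": joint torques, N m; "eef_pos": TCP position; "tcp_rot": TCP orientation; "contact_force": force on the tool from outside, world axes, zero at the start; "wrist_torque": the same for the moment, N m; "opening": opening from 0.0 (shut) to 1.0 (fully open).
Only numpy, scipy, OpenCV 4.12 (cv2) and the standard library are available. Lean on these libraries where they do the work, as an engineer would, in place of code of your own. Each camera call takes 0.05 s, during which the arm holds its last target.

## Task

Slide the rack of freshly poured balm pots along its lane into the cooling bay: with one fingertip press the gate's long bar down and keep it down, while the other finger of the same hand pushes the rack from behind over the lowered gate. When the whole rack is past the gate, let the bar go so that the gate springs up behind it, and take the hand clear. Only press and push: do not lift or tip the rack or its pots, do not let the gate come up under the rack, and leave everything else where it stands.

Things in the scene. Friction and masses are not known exactly. Their poses are not given: they have to be found in the camera images.
- deck: Fixed cooling deck: grey case, aluminium top, 187 (x) by 390 mm (y), top 30 mm above the table. Origin on the table under the middle of the lane, at the gate. The lane runs along its y; the rack travels to +y, the bay is at y > 0; the robot is on the -x side. Clear draught screens, 55 mm above the deck, stand at x +128 mm beside the bay and y +182 mm behind it.
- gate_line (a point): Point on the deck's top in the middle of the lane, at the gate, axes as the deck's. Two steel lane rails, 5 mm thick and 18 mm high above the deck, have inner faces at x -41 and +41 mm before the gate, from y -178 mm (flared mouth behind that), and -43 and +43 mm in the bay, up to +160 mm. The fixed end stop of the bay has its face at y +158 mm.
- gate (a joint): Hinge of the gate, rad: 0 = up (shut), where a spring always returns it; grows as it is pressed down; flush with the deck, rack can pass over, at 0.16 or more; stop at 0.20. Steel leaf 6 mm thick in a slot across the lane, hinged beyond the far rail; when up its top is 8 (far rail) to 22 mm (near rail) above the deck. The rack cannot push it open: only its press bar lowers it.
- press_bar (a point): Point on top of the gate's press bar, mid-width, in line with the leaf: deck x -73 mm; z 70 mm when up, 41 mm at joint 0.17 (then at x -76). A flat steel bar with a black strip, 20 mm wide, outside the near rail, parallel to the lane from deck y -180 to +50 mm: a fingertip can slide along it and keep it down anywhere. 4 to 6 N straight down, 29 mm of travel to flush.
- rack: Loose plywood rack, 78 (x) by 114 (y) by 22 mm high, 2 by 3 open cells, walls 4 mm; origin at the centre of its underside, axes as the deck's. Stands in the lane before the gate, its leading edge 8 to 31 mm short of the leaf; about 0.5 kg with its pots. Wholly past the gate when its origin is over 60 mm beyond it (deck y); against the end stop at 101 mm.
- pot1: Open amber glass pot of soft balm, 30 mm wide and 40 mm high, standing loose in the rack (at x -18, y -35 mm of the rack), top 44 mm above the rack's underside. Origin at the centre of its foot.
- pot2: Open amber glass pot of soft balm, 30 mm wide and 40 mm high, standing loose in the rack (at x 18, y -35 mm of the rack), top 44 mm above the rack's underside. Origin at the centre of its foot.
- pot3: Open amber glass pot of soft balm, 30 mm wide and 40 mm high, standing loose in the rack (at x -18, y 0 mm of the rack), top 44 mm above the rack's underside. Origin at the centre of its foot.
- pot4: Open amber glass pot of soft balm, 30 mm wide and 40 mm high, standing loose in the rack (at x 18, y 0 mm of the rack), top 44 mm above the rack's underside. Origin at the centre of its foot.
- pot5: Open amber glass pot of soft balm, 30 mm wide and 40 mm high, standing loose in the rack (at x -18, y 35 mm of the rack), top 44 mm above the rack's underside. Origin at the centre of its foot.
- pot6: Open amber glass pot of soft balm, 30 mm wide and 40 mm high, standing loose in the rack (at x 18, y 35 mm of the rack), top 44 mm above the rack's underside. Origin at the centre of its foot.
- dropper: Bystander: amber bottle with black cap, 32 mm wide, 85 mm high, on the deck beyond the far rail. Origin at its underside.
- oil_bottle: Bystander: amber bottle with black cap, 38 mm wide, 100 mm high, on the deck beyond the far rail. Origin at its underside.
- beaker: Bystander: empty glass beaker, 68 mm wide, 85 mm high, on the table past the bay's end. Origin at its underside.
- jar_lid: Bystander: flat black lid, 64 mm wide, 12 mm high, on the table between robot and deck. Origin at its underside.
- jar: Bystander: closed glass jar, 56 mm wide, 70 mm high, on the table before the lane's mouth. Origin at its underside.
- spatula: Bystander: slim steel spatula with wooden handle, 160 mm long, lying on the table before the lane's mouth. Origin at its underside.
- mould: Bystander: open wooden soap mould, 75 mm square, 55 mm high, on the table past the bay's end. Origin at its underside.
There are look-alikes about, which are no part of the job. What is shaped like the pot6 but purple is not meant.

How it is judged:
By the outcome, as a careful person would: the job done as asked, in the order asked, and still so for the second after the job is handed in, with the robot touching nothing.
It also fails if it takes over 38 s, if anything falls off the work surface, if the arm or the gripper's body presses on something with over 40 N, if the wrist force passes 120 N, or if a joint passes its speed limit or range.

## Working session

There is one attempt and no reset: what is moved stays moved. The work goes in short steps, Python scripts to look and compute and a tool call to move; the robot and the scene stay as the last step left them, time stands still between calls to the robot, and variables do not carry over. Pictures are saved under pics/ and viewed, and the job is handed in when it is done.

Besides the shell and the picture viewer there is one more tool, called after "Emit:" by a JSON object that holds its "name" and its "arguments". drive_tool: Moves the arm, as the interface text tells. Its arguments: {"type":"object","properties":{"moves":{"type":"array"},"grip_force":{"type":"number"}},"required":["moves"]}

```bash
mkdir -p pics; ls
cat > h.py <<'E'
import numpy as np, cv2
from rig import r
def save(n,cam):
    f=r.grab_frame(cam); cv2.imwrite(n,f['color'][:,:,::-1]); return f
def ray(f,px):
    p=f['pose'];d=np.array([(px[0]-f['cx'])/f['fx'],-(px[1]-f['cy'])/f['fy'],-1.])
    return p[:3,3],p[:3,:3]@d
def atz(f,px,z):
    o,d=ray(f,px);return o+d*(z-o[2])/d[2]
def proj(f,P):
    p=f['pose'];c=p[:3,:3].T@(np.array(P,float)-p[:3,3]);return np.array([f['cx']-f['fx']*c[0]/c[2],f['cy']+f['fy']*c[1]/c[2]])
E
python3 - <<'E'
from h import *
for c in('top','side'):
    f=save(f'pics/a_{c}.png',c)
    print(c,{k:np.round(v,3).tolist() for k,v in f.items() if k!='color'})
    for t in['gate_line','press_bar','rack','pot1','pot6','deck','gate','jar','jar_lid']:
        try:
            print(t,[(np.round(d['at']).tolist(),round(d['score'],2)) for d in r.spot_point(t,c)][:8])
        except Exception as e: print(t,e)
print(r.sense())
E
```

```text
pics
top {'fx': 373.794, 'fy': 373.794, 'cx': 315.774, 'cy': 200.546, 'pose': [[0.029, 0.992, -0.121, 495.065], [-0.999, 0.024, -0.049, -3.005], [-0.046, 0.123, 0.991, 795.171], [0.0, 0.0, 0.0, 1.0]]}
gate_line [([336.0, 200.0], 0.57)]
press_bar [([330.0, 233.0], 0.9)]
rack [([372.0, 201.0], 0.94)]
pot1 [([371.0, 191.0], 0.8), ([380.0, 271.0], 0.79), ([386.0, 211.0], 0.76), ([351.0, 210.0], 0.75), ([391.0, 194.0], 0.72), ([369.0, 210.0], 0.56), ([357.0, 192.0], 0.55), ([334.0, 233.0], 0.32)]
pot6 [([371.0, 191.0], 0.8), ([380.0, 271.0], 0.79), ([386.0, 211.0], 0.76), ([351.0, 210.0], 0.75), ([391.0, 194.0], 0.72), ([369.0, 210.0], 0.56), ([357.0, 192.0], 0.55), ([334.0, 233.0], 0.32)]
deck [([333.0, 202.0], 0.94)]
gate it knows: beaker, deck, dropper, gate_line, jar, jar_lid, mould, oil_bottle, pot, press_bar, rack, spatula
jar []
jar_lid [([324.0, 271.0], 0.63)]
side {'fx': 377.045, 'fy': 377.045, 'cx': 313.07, 'cy': 198.856, 'pose': [[0.994, 0.082, -0.068, 521.888], [-0.104, 0.615, -0.781, -601.381], [-0.022, 0.784, 0.62, 555.129], [0.0, 0.0, 0.0, 1.0]]}
gate_line [([322.0, 218.0],
[... 620 characters left out ...]
, 0.78)]
{'clock': 0.9, 'qpos': array([ 1.34057644e+00,  3.52965456e-01,  1.63340962e+00, -1.08876003e-05,
        1.15518218e+00, -2.41283271e-03]), 'qvel': array([-1.04102265e-03, -1.42224655e-03, -6.04866315e-04,  2.80401589e-04,
        2.50589821e-05,  6.43845242e-04]), 'joint_efforts': array([-6.89329900e-04, -6.05149555e+01, -3.42437303e+01,  5.45181103e-05,
        6.11789819e-04, -8.26830274e-06]), 'eef_pos': array([141.16335043, 608.85462297, 231.29843373]), 'tcp_rot': array([3.14155728e+00, 1.00462592e-05, 2.91379000e+00]), 'contact_force': array([ 0.16067227, -0.43066949,  0.17115202]), 'wrist_torque': array([-0.03414334,  0.02808199, -0.03369136]), 'opening': 0.9994353728179086}
```

View pics/a_top.png

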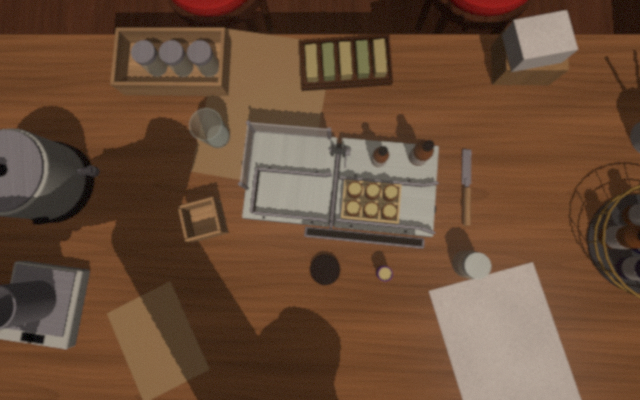

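View pics/a_side.png

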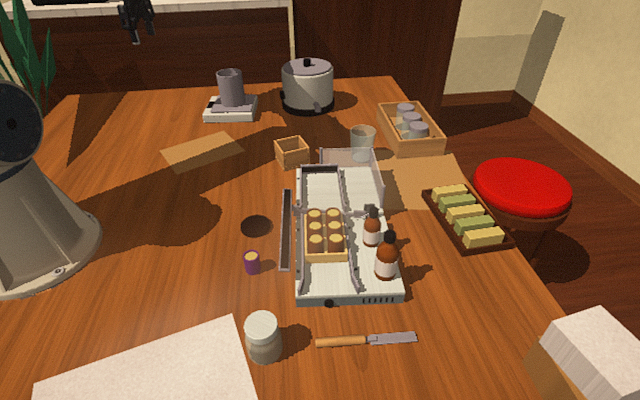

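Run:
```python
import cv2
a=cv2.imread('pics/a_top.png')[130:310,190:510];cv2.imwrite('pics/a_topc.png',cv2.resize(a,(800,450),interpolation=cv2.INTER_CUBIC))
a=cv2.imread('pics/a_side.png')[150:310,220:420];cv2.imwrite('pics/a_sidec.png',cv2.resize(a,(750,600),interpolation=cv2.INTER_CUBIC))
```

```text
(no output)
```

View pics/a_topc.png

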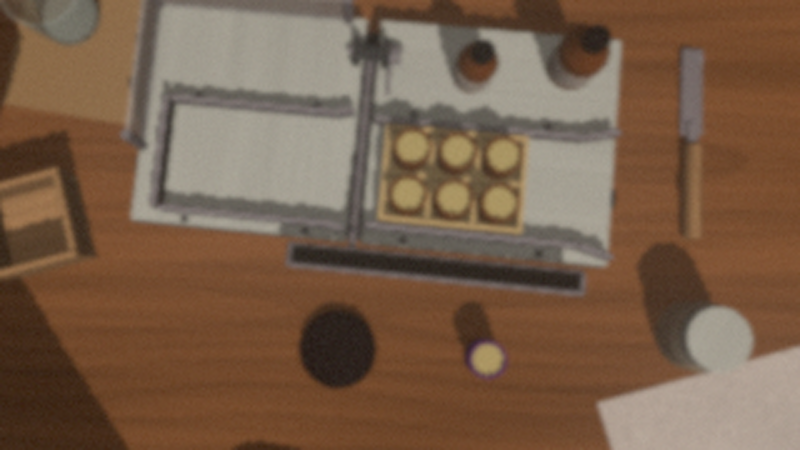

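View pics/a_sidec.png

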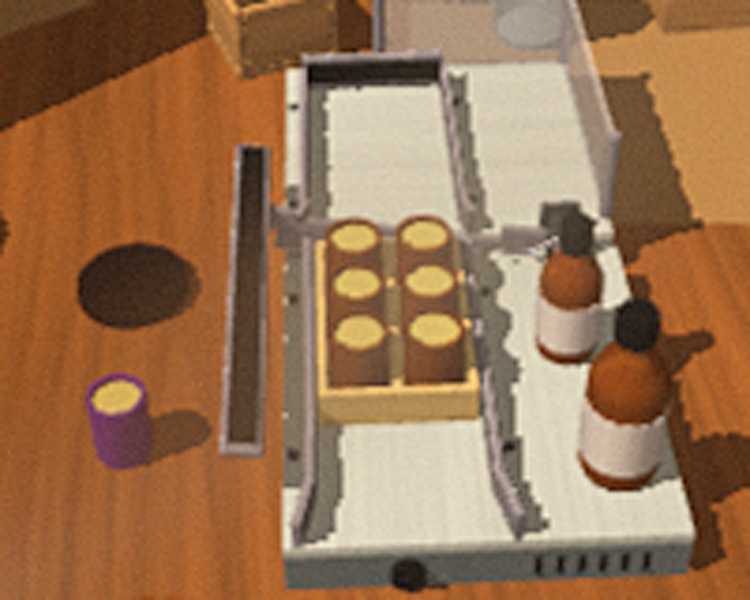

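```bash
cat > fit.py <<'E'
from h import *
from scipy.optimize import least_squares
import pickle
T=lambda x,y:(190+x/2.5,130+y/2.5)
S=lambda x,y:(220+x/3.75,150+y/3.75)
ft=save('pics/b_top.png','top'); fs=save('pics/b_side.png','side')
obs=[(ft,T(289,255),(-73,50,70)),(ft,T(584,282),(-73,-180,70)),
 (fs,S(241,452),(-73,-180,70)),(fs,S(252,147),(-73,50,70)),
 (ft,(336,200),(0,0,30)),(fs,(322,218),(0,0,30)),(ft,(330,233),(-73,0,70)),(fs,(287,201),(-73,0,70))]
def W(p,q):
    c,s=np.cos(p[2]),np.sin(p[2]);return np.array([p[0]+c*q[0]-s*q[1],p[1]+s*q[0]+c*q[1],q[2]])
def res(p):
    return np.concatenate([proj(f,W(p,q))-np.array(a) for f,a,q in obs])
s=least_squares(res,[480,0,0],x_scale=[10,10,.1],loss='soft_l1')
p=s.x;print(p,np.round(res(p).reshape(-1,2),1).tolist())
def D(w):
    c,s=np.cos(p[2]),np.sin(p[2]);d=np.array(w[:2])-p[:2];return np.array([c*d[0]+s*d[1],-s*d[0]+c*d[1]])
for q in[(387,122),(527,138),(522,232),(377,218)]: print('rack top corner',np.round(D(atz(ft,T(*q),52)),1))
for q in[(320,390),(477,386)]: print('rack side rear',np.round(D(atz(fs,S(*q),52)),1))
for t in(ft,fs):
  for d in r.spot_point('rack','top' if t is ft else 'side')[:1]: print('rack net',np.round(D(atz(t,d['at'],30)),1))
pickle.dump(p,open('p.pkl','wb'))
rail=[[(-41,-178,48),(-41,0,48)],[(41,-178,48),(41,0,48)],[(-43,0,48),(-43,160,48)],[(43,0,48),(43,160,48)],[(-43,158,48),(43,158,48)],[(-73,-180,70),(-73,50,70)],[(-45,0,30),(45,0,30)]]
for f,n,(x0,y0,w,h,k) in((ft,'top',(190,130,320,180,2.5)),(fs,'side',(220,150,200,160,3.75))):
    im=cv2.resize(f['color'][y0:y0+h,x0:x0+w,::-1],None,fx=k,fy=k,interpolation=cv2.INTER_CUBIC)
    for a,b in rail:
        A,B=[tuple(int(v) for v in (proj(f,W(p,q))-[x0,y0])*k) for q in(a,b)]
        cv2.line(im,A,B,(0,0,255),1)
    cv2.imwrite(f'pics/b_{n}o.png',im)
E
python3 fit.py
```

```text
[ 5.92449521e+02 -3.05285937e+00 -7.15302612e-02] [[-0.7, -0.7], [1.1, 0.5], [-0.0, 0.4], [-0.0, -0.5], [-1.9, -0.8], [0.4, -1.3], [0.6, 0.9], [-0.3, 2.3]]
rack top corner [ 40.4 -17.7]
rack top corner [  37.8 -129.9]
rack top corner [ -37.4 -131.5]
rack top corner [-37.5 -16.9]
rack side rear [ -37.4 -126.4]
rack side rear [  38.6 -127.8]
rack net [  4.7 -73.9]
rack net [  1.6 -79.3]
```

```bash
sleep 0.1
```

```text
(no output)
```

View pics/b_topo.png

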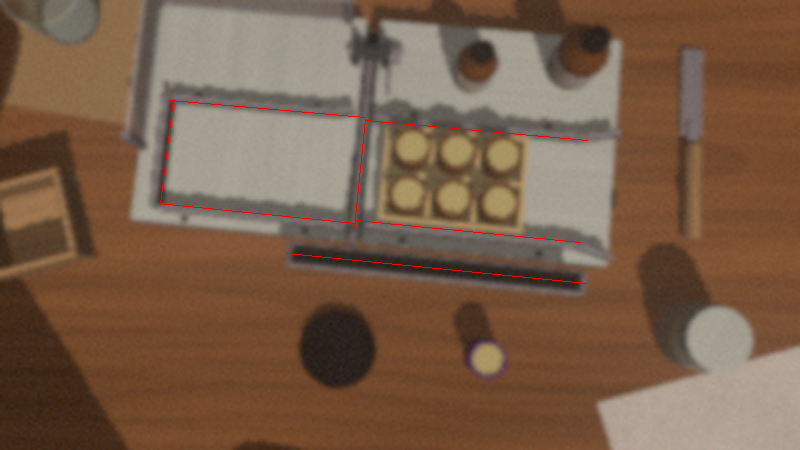

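View pics/b_sideo.png

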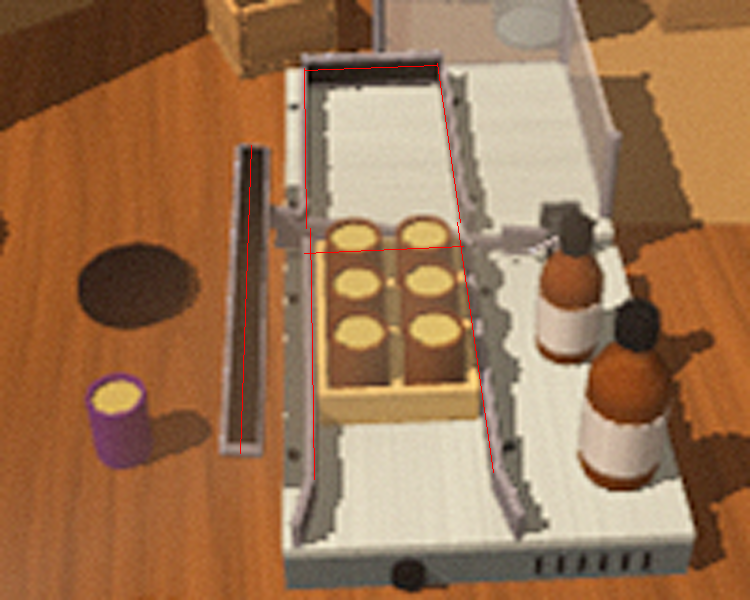

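Emit:
{"name": "drive_tool", "arguments": {"moves": [[0.1, [-3.5, -4.1, 0], 5], [0.2, [-7.0, -8.1, 0], 10], [0.29, [-10.6, -12.2, 0], 15], [0.29, [-14.1, -16.2, 0], 20], [0.29, [-17.6, -20.3, 0], 25], [0.29, [-21.1, -24.3, 0], 30], [0.29, [-24.7, -28.4, 0], 35], [0.29, [-28.2, -32.5, 0], 41], [0.29, [-31.7, -36.5, 0], 46], [0.29, [-35.2, -40.6, 0], 51], [0.29, [-38.8, -44.6, 0], 56], [0.29, [-42.3, -48.7, 0], 61]], "grip_force": 60}}

```text
clock: 2.6
eef_pos: [444.1, 37.2, 231.6]
tcp_rot: [3.141, 0.0, 1.846]
contact_force: [1.0, -0.0, 0.0]
opening: 0.713
```

```bash
cat > tgt.py <<'E'
import sys,pickle
from h import *
from scipy.spatial.transform import Rotation as R
p=pickle.load(open('p.pkl','rb'))
c,s_=np.cos(p[2]),np.sin(p[2])
def go(x,y,z):
    s=r.sense();M=R.from_euler('xyz',s['tcp_rot']).as_matrix()
    w=np.array([p[0]+c*x-s_*y,p[1]+s_*x+c*y,z]);d=M.T@(w-s['eef_pos'])/10
    print('shift cm',np.round(d,2),'turn deg',round(-np.degrees(np.pi/2+p[2]-s['tcp_rot'][2]),2))
s=r.sense();d=s['eef_pos'][:2]-p[:2]
print(s['clock'],'deck',np.round([c*d[0]+s_*d[1],-s_*d[0]+c*d[1],s['eef_pos'][2]],1),'rot',np.round(s['tcp_rot'],4),'F',np.round(s['contact_force'],2),'T',np.round(s['wrist_torque'],2),'open',round(s['opening'],3))
if len(sys.argv)>3: go(*map(float,sys.argv[1:4]))
E
python3 tgt.py -37.5 -151 231
```

```text
2.6 deck [-150.9   29.5  231.6] rot [3.1406e+00 1.0000e-04 1.8461e+00] F [ 1.03 -0.04  0.  ] T [ 0.02  0.01 -0.02] open 0.713
shift cm [-20.83   4.53   0.07] turn deg 19.87
```

Emit:
{"name": "drive_tool", "arguments": {"moves": [[0.29, [-4.2, 0.9, 0], 4], [0.29, [-8.4, 1.8, 0], 8], [0.29, [-12.5, 2.7, 0], 12], [0.29, [-16.7, 3.6, 0], 16], [0.29, [-20.83, 4.53, 0], 19.9], [0.29, [-20.83, 4.53, 4], 19.9], [0.29, [-20.83, 4.53, 8], 19.9], [0.29, [-20.83, 4.53, 11], 19.9], [0.29, [-20.83, 4.53, 12], 19.9], [0.29, [-20.83, 4.53, 12], 19.9]]}}

```text
clock: 3.85
eef_pos: [544.5, -150.9, 111.8]
tcp_rot: [3.141, -0.0, 1.499]
contact_force: [0.4, -0.3, 0.0]
opening: 0.708
```

```bash
python3 tgt.py -37.5 -151 100
python3 - <<'E'
from h import *
f=save('pics/c_top.png','top');g=save('pics/c_side.png','side')
im=cv2.resize(f['color'][130:310,310:550,::-1],(800,600),interpolation=cv2.INTER_CUBIC);cv2.imwrite('pics/c_topc.png',im)
im=cv2.resize(g['color'][130:310,210:450,::-1],(800,600),interpolation=cv2.INTER_CUBIC);cv2.imwrite('pics/c_sidec.png',im)
E
```

```text
3.85 deck [ -37.3 -150.9  111.8] rot [ 3.1410e+00 -4.0000e-04  1.4989e+00] F [ 0.38 -0.32  0.04] T [ 0.    0.01 -0.03] open 0.708
shift cm [-0.01 -0.02  1.18] turn deg -0.02
```

View pics/c_topc.png

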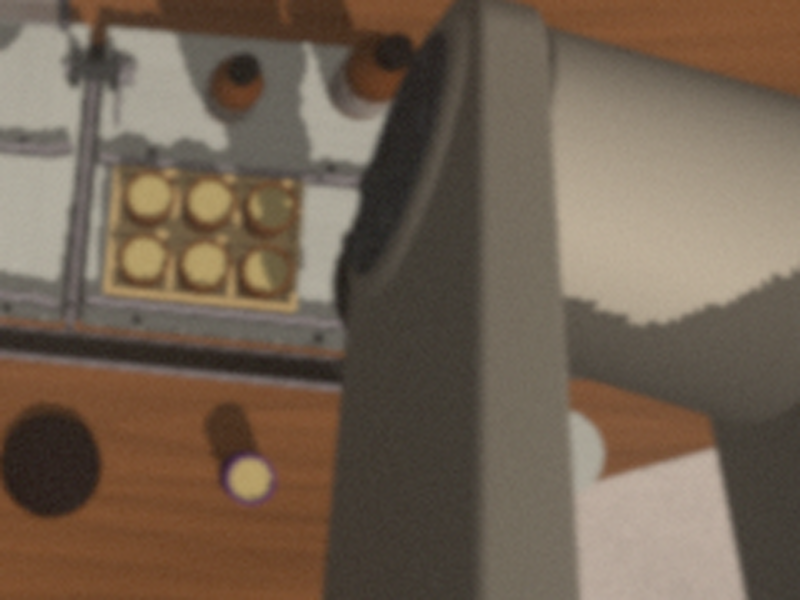

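View pics/c_sidec.png

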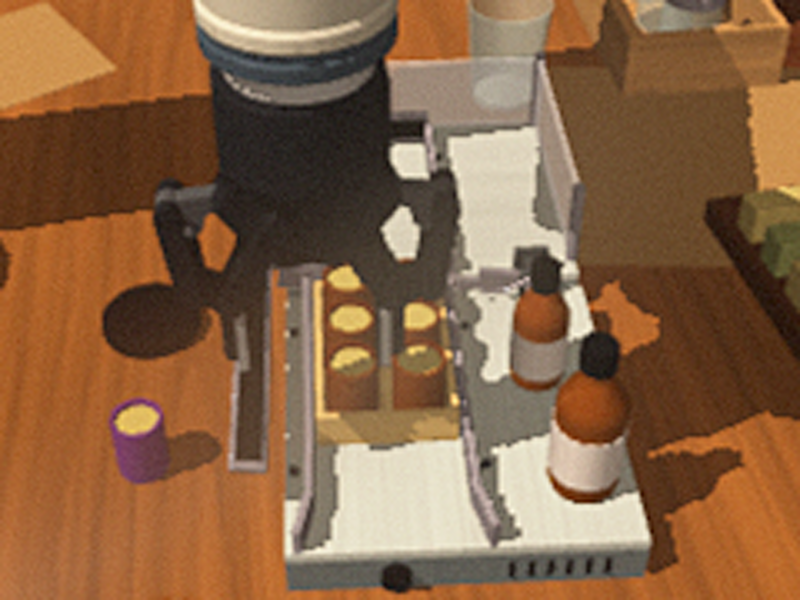

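Run:
```python
from h import *; import pickle
p=pickle.load(open('p.pkl','rb'));f=r.grab_frame('side')
c,s=np.cos(p[2]),np.sin(p[2])
for q in[(-75,-151),(0,-151),(-37.5,-151)]:
  for z in(112,118):
    w=[p[0]+c*q[0]-s*q[1],p[1]+s*q[0]+c*q[1],z];print(q,z,np.round((proj(f,w)-[210,130])*10/3,0))
g=cv2.resize(f['color'][190:250,260:350,::-1],(800,533),interpolation=cv2.INTER_CUBIC);cv2.imwrite('pics/d.png',g)
```

```text
(-75, -151) 112 [239. 369.]
(-75, -151) 118 [238. 361.]
(0, -151) 112 [389. 363.]
(0, -151) 118 [389. 355.]
(-37.5, -151) 112 [314. 366.]
(-37.5, -151) 118 [314. 358.]
```

View pics/d.png

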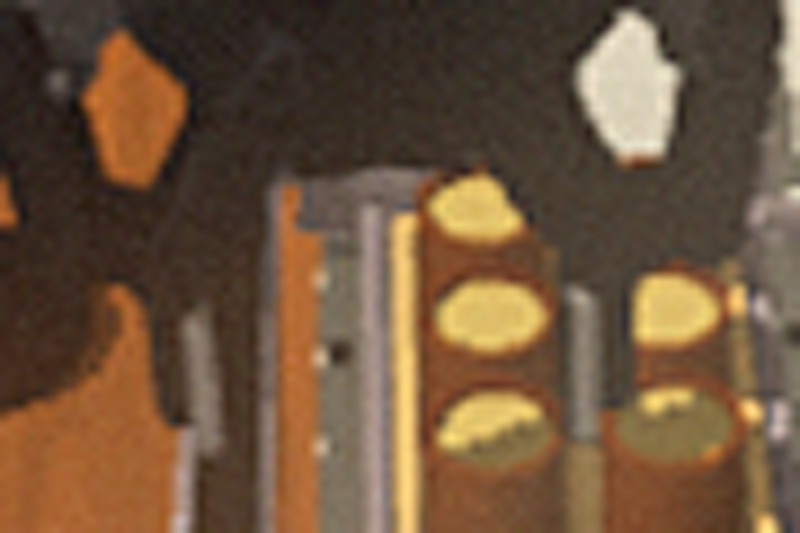

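Emit:
{"name": "drive_tool", "arguments": {"moves": [[0.29, [0, 0, 1.5], 0], [0.29, [0, 0, 2.8], 0], [0.29, [0, 0, 3.6], 0], [0.29, [0, 0, 3.8], 0], [0.29, [0, 0, 3.8], 0]]}}

```text
clock: 4.62
eef_pos: [545.5, -151.2, 74.9]
tcp_rot: [3.139, 0.0, 1.499]
contact_force: [0.2, 0.9, -0.1]
opening: 0.714
```

Emit:
{"name": "drive_tool", "arguments": {"moves": [[0.29, [0, 0, 0.2], 0], [0.29, [0, 0, 0.4], 0], [0.29, [0, 0, 0.4], 0]]}}

```text
clock: 5.0
eef_pos: [545.4, -151.1, 70.9]
tcp_rot: [3.139, 0.0, 1.499]
contact_force: [1.4, 0.7, 1.1]
opening: 0.708
```

Emit:
{"name": "drive_tool", "arguments": {"moves": [[0.29, [0, 0, 0.2], 0], [0.29, [0, 0, 0.4], 0], [0.29, [0, 0, 0.4], 0]]}}

```text
clock: 5.38
eef_pos: [545.3, -151.1, 66.7]
tcp_rot: [3.139, 0.0, 1.499]
contact_force: [0.1, 0.1, -0.3]
opening: 0.71
```

Emit:
{"name": "drive_tool", "arguments": {"moves": [[0.29, [0, 0, 0.2], 0], [0.29, [0, 0, 0.4], 0], [0.29, [0, 0, 0.4], 0]]}}

```text
clock: 5.75
eef_pos: [545.2, -151.1, 62.6]
tcp_rot: [3.139, 0.0, 1.499]
contact_force: [-0.8, 1.0, 3.7]
opening: 0.708
```

Emit:
{"name": "drive_tool", "arguments": {"moves": [[0.29, [0, 0, 0.5], 0], [0.29, [0, 0, 1.0], 0], [0.29, [0, 0, 1.5], 0], [0.29, [0, 0, 2.0], 0], [0.29, [0, 0, 2.2], 0], [0.29, [0, 0, 2.2], 0]]}}

```text
clock: 6.5
eef_pos: [544.9, -151.0, 40.3]
tcp_rot: [3.14, -0.0, 1.499]
contact_force: [-3.3, 0.4, 4.8]
opening: 0.709
```

Emit:
{"name": "drive_tool", "arguments": {"moves": [[0.29, [0, 0, 0.2], 0], [0.29, [0, 0, 0.3], 0], [0.29, [0, 0, 0.3], 0]]}}

```text
clock: 6.88
eef_pos: [545.0, -151.0, 37.4]
tcp_rot: [3.14, -0.0, 1.499]
contact_force: [-3.4, 0.2, 5.3]
opening: 0.71
```

```bash
python3 tgt.py -37 -151 35
python3 - <<'E'
from h import *
g=save('pics/e_side.png','side')
im=cv2.resize(g['color'][150:310,230:440,::-1],(788,600),interpolation=cv2.INTER_CUBIC);cv2.imwrite('pics/e_sidec.png',im)
f=save('pics/e_top.png','top')
im=cv2.resize(f['color'][130:310,230:470,::-1],(800,600),interpolation=cv2.INTER_CUBIC);cv2.imwrite('pics/e_topc.png',im)
E
```

```text
6.875 deck [ -36.7 -151.    37.4] rot [ 3.1400e+00 -1.0000e-04  1.4989e+00] F [-3.44  0.18  5.29] T [0.06 0.64 0.01] open 0.71
shift cm [-0.   -0.03  0.24] turn deg -0.02
```

View pics/e_sidec.png

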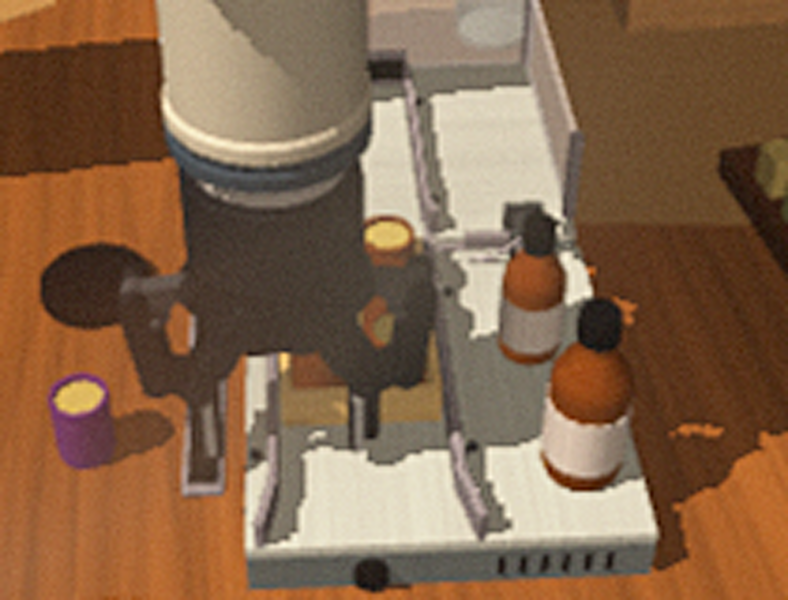

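View pics/e_topc.png

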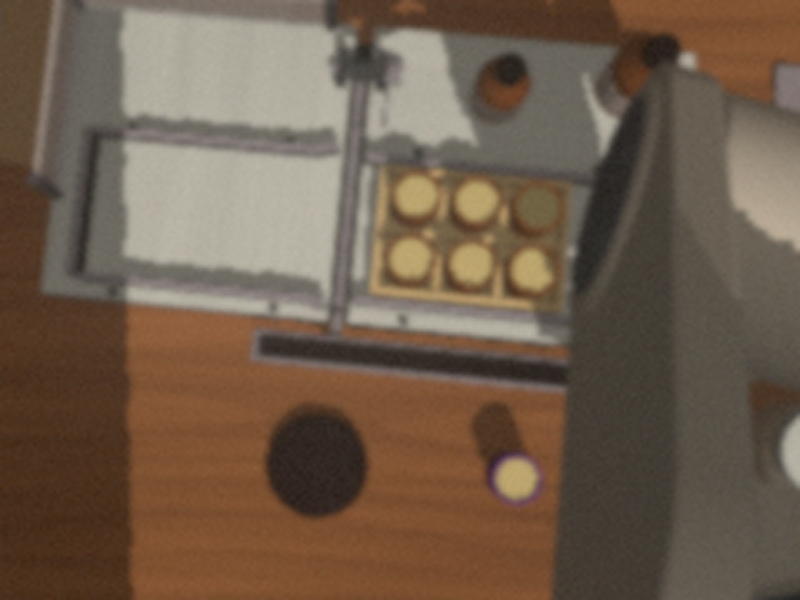

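Emit:
{"name": "drive_tool", "arguments": {"moves": [[0.29, [0, 0, 0.2], 0], [0.29, [0, 0, 0.2], 0]]}}

```text
clock: 7.22
eef_pos: [545.0, -151.0, 35.4]
tcp_rot: [3.14, -0.0, 1.499]
contact_force: [-3.6, -0.7, 4.1]
opening: 0.711
```

Emit:
{"name": "drive_tool", "arguments": {"moves": [[0.29, [0, 0, 0.15], 0], [0.29, [0, 0, 0.15], 0]]}}

```text
clock: 7.48
eef_pos: [545.0, -151.0, 33.9]
tcp_rot: [3.14, -0.0, 1.499]
contact_force: [-3.3, 0.2, 4.8]
opening: 0.714
```

```bash
python3 tgt.py -37 -151 34;  python3 - <<'E'
from h import *; import pickle
p=pickle.load(open('p.pkl','rb'));f=save('pics/f_top.png','top')
c,s=np.cos(p[2]),np.sin(p[2])
im=cv2.resize(f['color'][200:260,290:410,::-1],(800,400),interpolation=cv2.INTER_CUBIC)
def P(q):
  w=[p[0]+c*q[0]-s*q[1],p[1]+s*q[0]+c*q[1],q[2]];return tuple(int(v) for v in (proj(f,w)-[290,200])*800/120)
for x,z,col in((-73,70,(0,255,0)),(-76,41,(0,0,255))):
  for dx in(-10,10): cv2.line(im,P((x+dx,50,z)),P((x+dx,-60,z)),col,1)
  cv2.line(im,P((x-10,50,z)),P((x+10,50,z)),col,1)
cv2.imwrite('pics/f.png',im)
E
```

```text
7.475 deck [ -36.8 -151.    33.9] rot [ 3.1401e+00 -1.0000e-04  1.4988e+00] F [-3.31  0.22  4.84] T [0.04 0.7  0.02] open 0.714
shift cm [ 0.   -0.02 -0.01] turn deg -0.02
```

View pics/f.png

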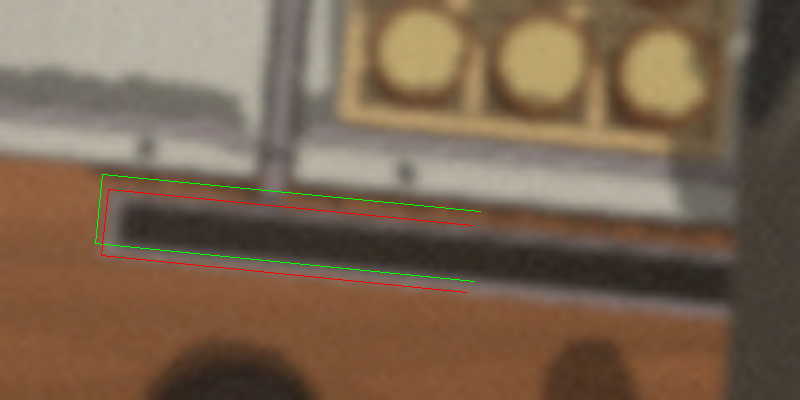

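Emit:
{"name": "drive_tool", "arguments": {"moves": [[0.29, [0, 0, 0.1], 0], [0.29, [0, 0, 0.1], 0]]}}

```text
clock: 7.78
eef_pos: [545.0, -151.1, 33.0]
tcp_rot: [3.14, -0.0, 1.499]
contact_force: [-2.6, -0.1, 6.0]
opening: 0.712
```

Emit:
{"name": "drive_tool", "arguments": {"moves": [[0.29, [0, 0, 0.1], 0], [0.29, [0, 0, 0.1], 0]]}}

```text
clock: 8.02
eef_pos: [545.0, -151.0, 32.1]
tcp_rot: [3.14, -0.0, 1.499]
contact_force: [-3.9, 1.2, 5.9]
opening: 0.709
```

Emit:
{"name": "drive_tool", "arguments": {"moves": [[0.29, [0.4, 0, 0], 0], [0.29, [0.8, 0, 0], 0], [0.29, [1.1, 0, 0], 0], [0.29, [1.4, 0, 0], 0], [0.29, [1.7, 0, 0], 0], [0.29, [2.0, 0, 0], 0]]}}

```text
clock: 8.78
eef_pos: [547.3, -131.7, 32.4]
tcp_rot: [3.138, 0.001, 1.499]
contact_force: [-1.2, -7.1, 5.9]
opening: 0.711
```

```bash
cat > look.py <<'E'
import sys
from h import *
n=sys.argv[1]
g=save(f'pics/{n}_s.png','side');f=save(f'pics/{n}_t.png','top')
a=cv2.resize(g['color'][150:310,230:430,::-1],(500,400),interpolation=cv2.INTER_CUBIC)
b=cv2.resize(f['color'][130:290,230:450,::-1],(550,400),interpolation=cv2.INTER_CUBIC)
cv2.imwrite(f'pics/{n}.png',cv2.resize(np.hstack([b,a]),(800,305),interpolation=cv2.INTER_AREA))
E
python3 tgt.py -37 -130 32.3; python3 look.py g
```

```text
8.775 deck [ -35.9 -131.5   32.4] rot [3.1383e+00 1.0000e-03 1.4991e+00] F [-1.25 -7.15  5.92] T [-1.22  0.22 -0.05] open 0.711
shift cm [ 0.15 -0.11  0.01] turn deg -0.01
```

View pics/g.png

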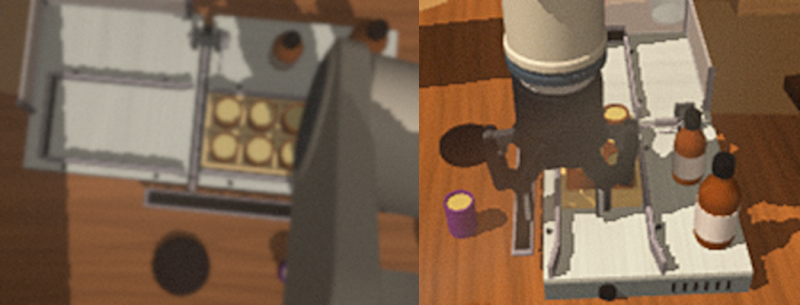

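Emit:
{"name": "drive_tool", "arguments": {"moves": [[0.29, [0.45, -0.05, 0], 0], [0.29, [0.9, -0.1, 0], 0], [0.29, [1.35, -0.1, 0], 0], [0.29, [1.8, -0.1, 0], 0], [0.29, [2.25, -0.1, 0], 0], [0.29, [2.7, -0.1, 0], 0], [0.29, [3.15, -0.1, 0], 0]]}}

```text
clock: 9.75
eef_pos: [549.0, -100.1, 32.6]
tcp_rot: [3.137, 0.001, 1.499]
contact_force: [-1.2, -6.9, 4.7]
opening: 0.706
```

```bash
python3 tgt.py -37 -70 32.3; python3 look.py h1
```

```text
9.75 deck [-36.4 -99.9  32.6] rot [3.1374e+00 1.4000e-03 1.4995e+00] F [-1.17 -6.91  4.74] T [-1.19  0.3  -0.  ] open 0.706
shift cm [ 2.99 -0.06  0.02] turn deg 0.01
```

View pics/h1.png

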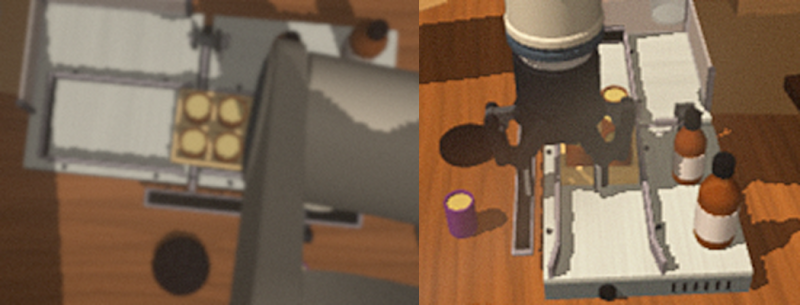

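Emit:
{"name": "drive_tool", "arguments": {"moves": [[0.29, [0.5, -0.03, 0.03], 0], [0.29, [1.0, -0.05, 0.03], 0], [0.29, [1.5, -0.05, 0.03], 0], [0.29, [2.0, -0.05, 0.03], 0], [0.29, [2.5, -0.05, 0.03], 0], [0.29, [3.0, -0.05, 0.03], 0], [0.29, [3.5, -0.05, 0.03], 0], [0.29, [4.0, -0.05, 0.03], 0], [0.29, [4.5, -0.05, 0.03], 0], [0.29, [5.0, -0.05, 0.03], 0]]}}

```text
clock: 11.1
eef_pos: [552.5, -50.2, 32.5]
tcp_rot: [3.136, 0.002, 1.5]
contact_force: [-1.6, -8.8, 6.4]
opening: 0.712
```

```bash
python3 tgt.py -37 15 32.3; python3 look.py h2
```

```text
11.1 deck [-36.5 -49.9  32.5] rot [3.1365e+00 1.8000e-03 1.4997e+00] F [-1.61 -8.84  6.4 ] T [-1.4   0.26 -0.06] open 0.712
shift cm [ 6.49 -0.05  0.01] turn deg 0.02
```

View pics/h2.png

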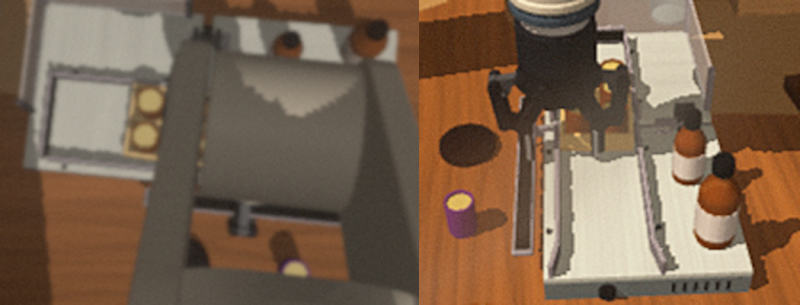

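Emit:
{"name": "drive_tool", "arguments": {"moves": [[0.29, [0.5, -0.03, 0.03], 0], [0.29, [1.0, -0.05, 0.03], 0], [0.29, [1.5, -0.05, 0.03], 0], [0.29, [2.0, -0.05, 0.03], 0], [0.29, [2.5, -0.05, 0.03], 0], [0.29, [3.0, -0.05, 0.03], 0], [0.29, [3.5, -0.05, 0.03], 0], [0.29, [4.0, -0.05, 0.03], 0], [0.29, [4.5, -0.05, 0.03], 0], [0.29, [5.0, -0.05, 0.03], 0], [0.29, [5.5, -0.05, 0.03], 0], [0.29, [6.0, -0.05, 0.03], 0]]}}

```text
clock: 12.7
eef_pos: [556.6, 9.7, 32.4]
tcp_rot: [3.136, 0.002, 1.5]
contact_force: [-0.1, -9.6, 7.4]
opening: 0.708
```

```bash
python3 tgt.py -37 17 32.3; python3 look.py h3
python3 - <<'E'
from h import *
g=cv2.imread('pics/h3_s.png')[140:260,260:420];cv2.imwrite('pics/h3z.png',cv2.resize(g,(800,600),interpolation=cv2.INTER_CUBIC))
E
```

```text
12.7 deck [-36.7  10.1  32.4] rot [3.1358e+00 2.2000e-03 1.4999e+00] F [-0.08 -9.58  7.42] T [-1.49  0.16 -0.1 ] open 0.708
shift cm [ 0.69 -0.03  0.01] turn deg 0.04
```

View pics/h3.png

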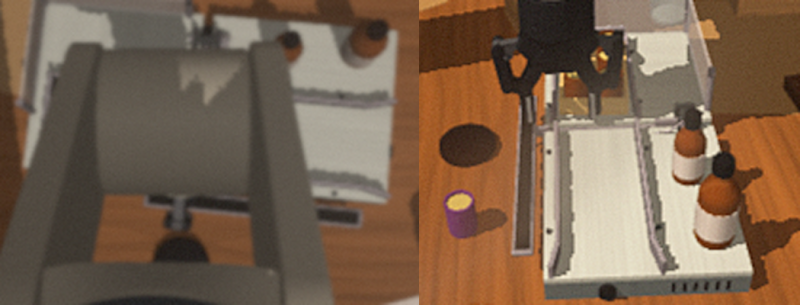

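View pics/h3z.png

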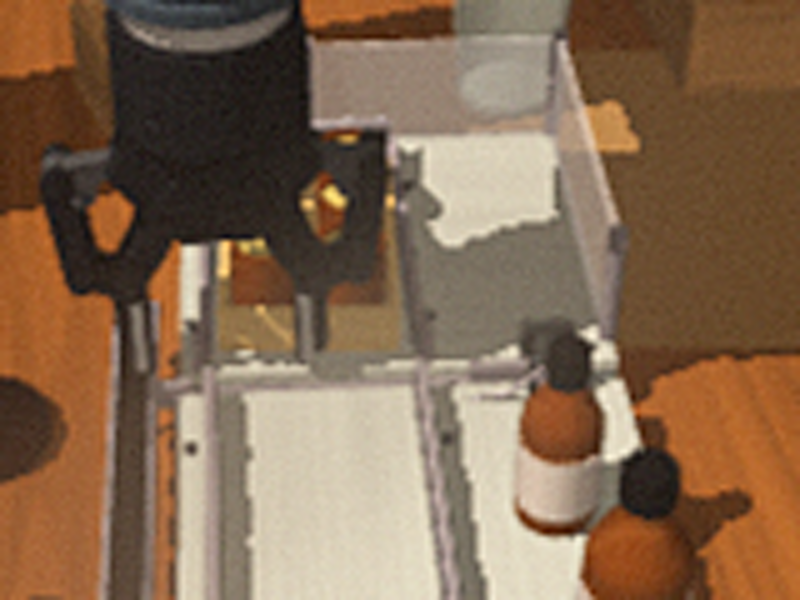

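Emit:
{"name": "drive_tool", "arguments": {"moves": [[0.29, [0.4, -0.03, 0.02], 0], [0.29, [0.8, -0.03, 0.02], 0], [0.29, [1.0, -0.03, 0.02], 0], [0.29, [1.0, -0.03, 0.02], 0], [0.29, [0.8, -0.03, 0.0], 0], [0.29, [0.6, -0.03, 0.0], 0], [0.29, [0.5, -0.03, 0.0], 0], [0.29, [0.5, -0.03, 0.0], 0]]}}

```text
clock: 13.8
eef_pos: [556.8, 15.5, 32.5]
tcp_rot: [3.135, 0.001, 1.5]
contact_force: [0.9, 4.1, 4.4]
opening: 0.708
```

```bash
python3 tgt.py -37 17 32.3
python3 - <<'E'
from h import *
import pickle
p=pickle.load(open('p.pkl','rb'));c,s=np.cos(p[2]),np.sin(p[2])
f=save('pics/i_s.png','side')
k=5
g=cv2.resize(f['color'][140:260,260:420,::-1],(800,600),interpolation=cv2.INTER_CUBIC)
def P(q):
  w=[p[0]+c*q[0]-s*q[1],p[1]+s*q[0]+c*q[1],q[2]];return tuple(int(v) for v in (proj(f,w)-[260,140])*k)
for y in (0,10,20,30,40): cv2.line(g,P((20,y,30)),P((39,y,30)),(0,0,255),1); cv2.putText(g,str(y),P((-39,y,30)),0,.4,(255,0,0))
cv2.imwrite('pics/iz.png',g)
E
```

```text
13.8 deck [-36.8  15.9  32.5] rot [3.1355e+00 1.3000e-03 1.4999e+00] F [0.93 4.11 4.39] T [ 0.67  0.03 -0.15] open 0.708
shift cm [ 0.11 -0.02  0.02] turn deg 0.03
```

View pics/iz.png

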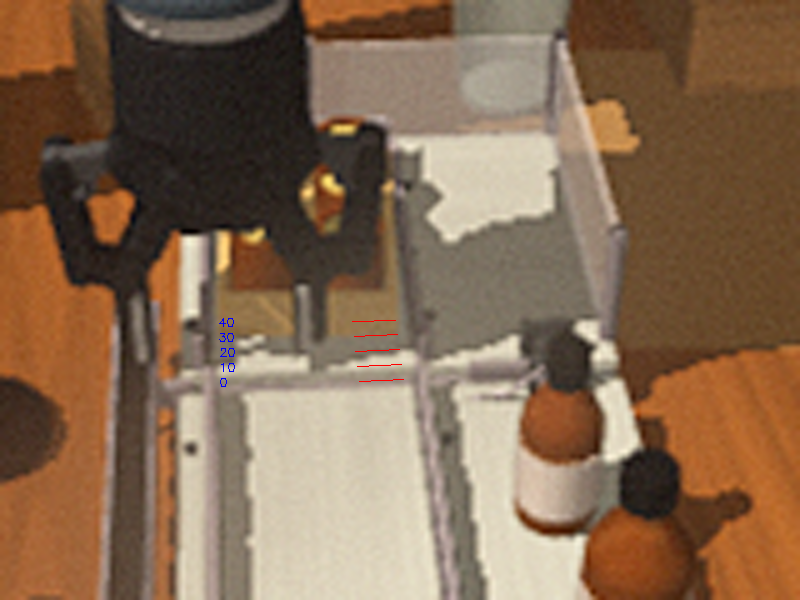

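Emit:
{"name": "drive_tool", "arguments": {"moves": [[0.29, [0, 0, -0.6], 0], [0.29, [0, 0, -1.2], 0], [0.29, [0, 0, -1.8], 0], [0.29, [0, 0, -2.4], 0], [0.29, [0, 0, -3.0], 0], [0.29, [0, 0, -3.6], 0], [0.29, [0, 0, -4.6], 0], [0.29, [0, 0, -7], 0], [0.29, [0, 0, -11], 0], [0.29, [0, 0, -15], 0], [0.29, [0, 0, -18], 0], [0.29, [0, 0, -20], 0]]}}

```text
clock: 15.35
eef_pos: [555.4, 15.8, 234.3]
tcp_rot: [3.135, 0.001, 1.5]
contact_force: [-0.6, -0.3, -0.6]
opening: 0.712
```

Emit:
{"name": "drive_tool", "arguments": {"moves": [[0.29, [-1, -4, 0], 0], [0.29, [-3, -8, 0], 0], [0.29, [-6, -12, 0], 0], [0.29, [-9, -16, 0], 0], [0.29, [-12, -18, 0], 0], [0.29, [-15, -20, 0], 0], [0.29, [-19, -20, 0], 0], [0.29, [-24, -20, 0], 0], [0.29, [-28, -20, 0], 0], [0.29, [-30, -20, 0], 0], [0.29, [-30, -20, 0], 0]]}}

```text
clock: 16.73
eef_pos: [334.0, -269.9, 233.3]
tcp_rot: [3.136, 0.001, 1.498]
contact_force: [-0.4, 0.1, 0.7]
opening: 0.711
```

```bash
python3 tgt.py; python3 look.py k
python3 - <<'E'
from h import *
g=cv2.imread('pics/k_s.png')[140:290,240:440];cv2.imwrite('pics/kz.png',cv2.resize(g,(800,600),interpolation=cv2.INTER_CUBIC))
E
```

```text
16.725 deck [-238.7 -284.6  233.3] rot [3.1357e+00 8.0000e-04 1.4978e+00] F [-0.41  0.09  0.72] T [ 0.04 -0.01 -0.  ] open 0.711
```

View pics/k_t.png

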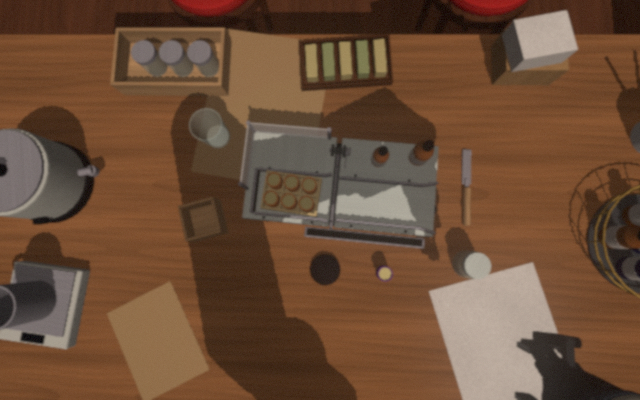

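View pics/kz.png

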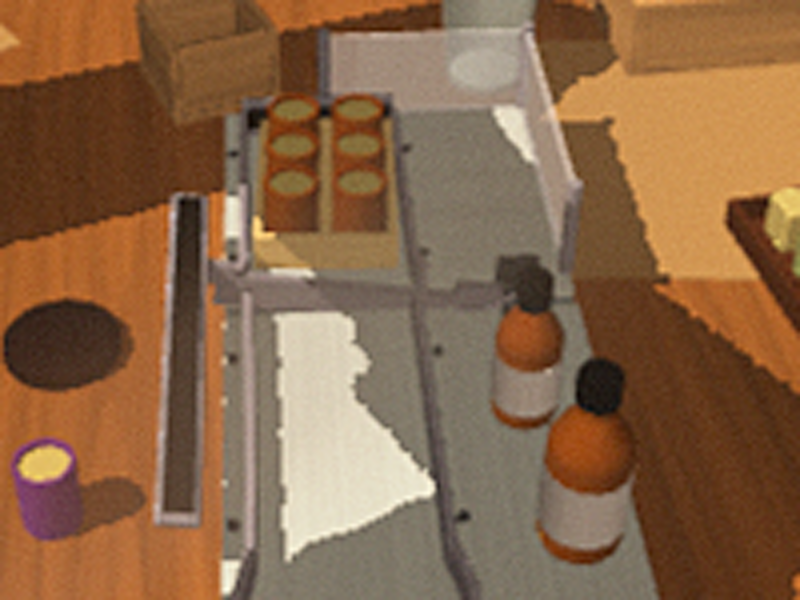

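The top view shows the rack wholly inside the bay (cols 262–320), clear of the gate leaf at col 335. The side view shows the leaf risen again behind the rack, all six pots upright, and the bystanders where they were. The hand is clear, so I'm handing in.

```bash
python3 -c "
from rig import r
print(r.sign_off())"
```

```text
the job is handed in; nothing more can be done
None
```

The rack of balm pots is in the cooling bay with the gate up behind it, and I handed the job in at about 16.7 s of the 38 s allowed.

I pressed the gate's bar down with one fingertip (about 5 N, 30 mm or more of travel). The other finger pushed the rack about 160 mm along the lane over the lowered gate. I then backed off a few millimetres, released the bar straight up and moved the hand clear.

**Last checks:**
- **Rack:** its rear edge is about 30 mm past the gate. That puts its origin near deck y +87 mm, where more than 60 mm was needed.
- **Gate and bar:** both are up again, as seen in the side view.
- **Pots and bystanders:** all six pots are upright in their cells, and the bystanders I could see stand where they were. That includes the purple look-alike pot, which I did not touch.
- **Forces:** the reported wrist forces stayed around 10 N, and the contact force after retreat was about 0.

**Limits of these checks:** no check failed. I measured the rack position from camera overlays, good to about 2–3 mm. I did not read the gate's joint angle; I inferred it from the fingertip's travel (at least 0.178 rad).

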